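# Clear the prep board into its catch tray

## Task

The lemon is squeezed, so clear the chopping board: without picking anything up, push the two lemon halves along the board and off its open end into the steel catch tray that is pulled out there, then push the tray fully home under the board. The halves are only to be slid with the fingers, never lifted; the peeler on the board and the mug and honey jar beside it must stay where they are.

Things in the scene. Friction and masses are not known exactly. Their poses are not given: they have to be found in the camera images.
- prep_board: Wooden chopping board on a low wooden frame, fixed. Board 250 mm along its own x, 360 mm along its own y, flat top at z = 86 mm, underside at z = 64 mm. Origin on the worktop under the board's centre. Its -y end (y = -180 mm) is the open end, where the tray comes out; +x is the long side towards the wall.
- lemon_half_1: Squeezed half lemon lying cut face down on the board: a dome 51 mm across and 29 mm high with a blunt top 20 mm across, about 40 g; it slides and does not roll. Origin at the centre of the cut face, own z out through the dome (up at the start).
- lemon_half_2: The other squeezed half lemon, the same in shape and size; origin at the centre of the cut face.
- catch_tray (a joint): How far the tray is pulled out, m: 0 = fully home at its stop, 0.15 = farthest. Slides along the board's y (out to -y), about 1.5 N of friction, stays where left. Steel, inside 186 mm wide (board's x), 252 mm long, floor at z = 8 mm, rim at z = 50 mm. Out, the opening between the board's end and the tray front's inside is joint value + 6 mm long.
- tray_front (a point): Centre of the outer face of the tray's wooden front, the face to push on: 232 mm wide (board's x), 54 mm high (z = 6 to 60 mm), facing the board's -y, 33 mm above the worktop; moves with the tray. With the tray home it stands 24 mm beyond the board's end. Axes as the board's.
- tray_floor (a point): Centre of the tray's inner floor (z = 8 mm); moves with the tray. Axes as the board's.
- peeler: White vegetable peeler, 170 x 25 x 18 mm, lying along the board near its +x (wall) side; leave it. Origin at its underside's centre, own x along its length.
- mug_plain: White mug with a faint pattern, 87 mm across, 96 mm high, standing on the worktop beyond the board's wall side; leave it. Origin at its underside, 17 mm from the cup's axis towards the handle (own -y).
- honey_jar: Honey jar with a black lid, 63 mm across, 94 mm high, on the worktop beyond the board's wall side; leave it. Origin at the centre of its foot.

How it is judged:
By the outcome, as a careful person would: the job done as asked, in the order asked, and still so for the second after the job is handed in, with the robot touching nothing.
It also fails if it takes over 51 s, if anything falls off the work surface, if the arm or the gripper's body presses on something with over 40 N, if the wrist force passes 120 N, or if a joint passes its speed limit or range.

## Robot

A 6-joint arm with a two-finger parallel gripper is mounted at the origin on a cart in front of the work surface, level with it; the furniture and walls round the work are solid. World frame = base frame: x ahead of the robot, y to its left, z up, the work surface at z = 0. Lengths are in m, angles in rad, forces in N, time in s.
With the tool pointing down it reaches from about 0.25 to 0.775 m from the base axis. Payload 4 kg.
Tool frame: the origin (TCP) lies at the very end of the fingers, on their centre line; the grasp point (between the pads) lies 19 mm behind it (robot.tcp_to_grasp is the distance from the TCP to the grasp point, in m); z points along the fingers, y is the line along which they close (so a half turn about z gives the same grasp; the last joint's range is limited). The gripper opens to 94 mm and grips with 3 to 60 N. Pads are 16 mm wide; open, the fingers measure 119 mm over their backs; the gripper's body (75 mm by 177 mm) begins 78 mm behind the grasp point.
Start: joints at [1.213, 0.087, 1.371, -0, 1.684, -0.103], TCP at [0.139, 0.532, 0.206] pointing down, gripper open.
Joint ranges: [-3.1, 3.1], [-0.76, 2.03], [0.27, 2.55], [-1.08, 4.22], [0.17, 2.65], [-2.57, 2.57]. Speed limits (rad/s): [2.79, 2.79, 3.14, 3.14, 3.14, 3.14].

## Interface

Orientations are given as [roll, pitch, yaw] about the fixed x, y, z axes, in that order (R = Rz(yaw) Ry(pitch) Rx(roll)).
In Python, from bench import robot, optics, job gives the robot as it stands (robot), with the cameras (optics) and the job (job).
- The arm moves only by the shell command python3 nudge.py, which reads ROWS from standard input. ROWS is a JSON list of rows, 1 to 20 of them, each of 5 numbers: the finger opening in m, then dx, dy, dz in m, then a turn about the tool's z in rad; each row shifts and turns the commanded pose from where the row before left it, along the tool's axes as they then stand; what a row does not reach is not made up. A row lasts 1/12 s, in which the tool goes at most 0.0417 m and 0.125 rad, less where a joint would pass 70% of its speed; a pose out of reach is approached as far as the arm can. The fingers move at their own pace and stop on an object; the grip force is fixed at half the most. Time passes only in rows, so rows that do not move let the fingers close. It prints the time, the measured TCP pose, the force, the opening and the grip force at its end. Input that does not fit is refused with a message, and nothing moves.
- robot.get_obs(): the state, without advancing time (a new reading comes with each control period).
- optics.snapshot(name): name is "side" or "top"; returns a dict with "color" (420x560x3 uint8, blue, green, red), "fx", "fy", "cx", "cy" (pixels), "extrinsics" (4x4, takes a point from world to camera coordinates). Camera axes: x right, y down, z forward; pixel columns grow to the right and rows downward; lengths in m; the calibration is good to about 2 mm. A picture is of the moment at which its call begins. There is no depth.
- job.close_job(): hands the job in; it is judged then, once.
The state is a dict: "time": time; "joint_positions": joint angles; "qvel": joint speeds; "joint_torque": joint torques, N m; "tool_pos": TCP position; "ee_rot": TCP orientation; "wrist_force": force on the tool from outside, world axes, zero at the start; "wrist_torque": the same for the moment, N m; "width": finger opening in m; "finger_force": force on a finger pad.
Only numpy, scipy, OpenCV 4.12 (cv2) and the standard library are available. Lean on these libraries where they do the work, as an engineer would, in place of code of your own. Each camera call takes 0.05 s, during which the arm holds its last target. There are 200 camera calls.

## Working session

There is one attempt and no reset: what is moved stays moved. The work goes in short steps, Python scripts to look and compute and a shell command to move; the robot and the scene stay as the last step left them, time stands still between calls to the robot, and variables do not carry over. Pictures are saved under pics/ and viewed, at most 10 in all, crops included, and the job is handed in when it is done.

```bash
ls; mkdir -p pics
cat > h.py <<'E'
import numpy as np, cv2
from bench import robot, optics, job
def snap(n,f):
    s=optics.snapshot(n); cv2.imwrite('pics/'+f,s['color']); np.savez('pics/'+n+'.npz',**{k:np.array(v) for k,v in s.items()}); return s
def px2w(n,u,v,z):
    s=np.load('pics/'+n+'.npz'); E=s['extrinsics']; R,t=E[:3,:3],E[:3,3]
    d=R.T@np.array([(u-s['cx'])/s['fx'],(v-s['cy'])/s['fy'],1]); c=-R.T@t
    return c+d*(z-c[2])/d[2]
E
python3 - <<'E'
from h import *
snap('top','t1.png');snap('side','s1.png');o=robot.get_obs();print(o['tool_pos'],o['ee_rot'],o['time'])
E
```

```text
bench.py
nudge.py
pics
[0.13845373 0.5317888  0.20442067] [-3.13963313e+00 -2.05951725e-04  2.88679036e+00] 0.1
```

View pics/t1.png

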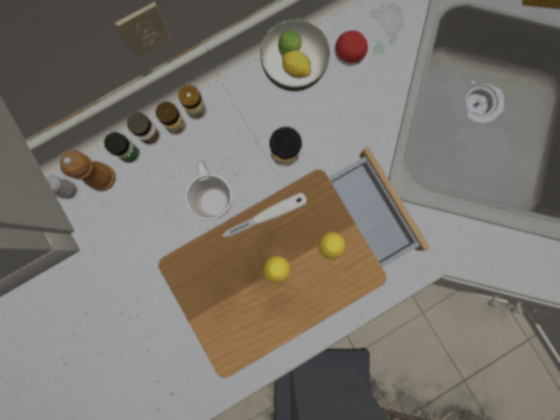

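View pics/s1.png

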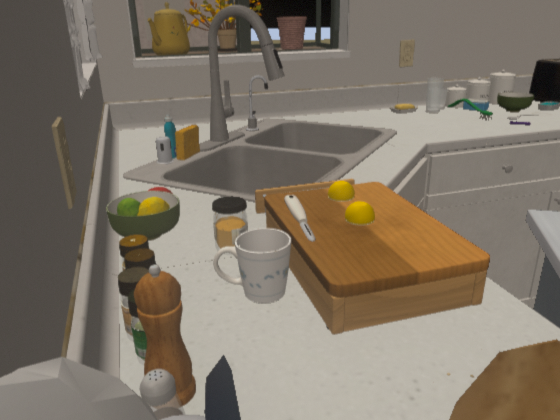

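Top view: board corners near (320,170), (385,272), (225,375), (160,267). Lemon halves are at (277,269) and (332,245), the peeler at (265,215), and the tray is out on the right with its front from (367,150) to (425,247). The side view agrees.

```bash
cat >> h.py <<'E'
def lemons(n='top',z=0.098,roi=(slice(150,400),slice(150,450))):
    s=np.load('pics/'+n+'.npz'); m=cv2.inRange(cv2.cvtColor(s['color'],cv2.COLOR_BGR2HSV),(22,170,90),(35,255,255))
    k=np.zeros_like(m); k[roi]=m[roi]
    N,_,st,c=cv2.connectedComponentsWithStats(k)
    return [(c[i].round(1),st[i,4],px2w(n,*c[i],z).round(4)) for i in range(1,N) if st[i,4]>60]
E
python3 - <<'E'
from h import *
s=np.load('pics/top.npz');E=s['extrinsics'];print('cam',-E[:3,:3].T@E[:3,3])
for r in lemons(): print(r)
C=np.array([px2w('top',u,v,.086)[:2] for u,v in [(320,170),(385,272),(225,375),(160,267)]])
print(C,[np.linalg.norm(C[i]-C[i-1]) for i in range(4)],C.mean(0))
# fit by board shape: corners order (+x,-y),(-x,-y),(-x,+y),(+x,+y)
P=np.array([(.125,-.18),(-.125,-.18),(-.125,.18),(.125,.18)])
H=P.T@(C-C.mean(0));U,S,V=np.linalg.svd(H);R=(V.T@U.T);print('yaw',np.arctan2(R[1,0],R[0,0]),np.linalg.det(R))
c=C.mean(0); np.savez('board.npz',R=R,c=c); print('resid',C-c-(P@R.T))
for nm,u,v,z in [('f1',367,150,.06),('f2',425,247,.06),('pe1',226,234,.095),('pe2',304,201,.095),('mug',208,196,.096),('jar',285,140,.094)]:
    w=px2w('top',u,v,z);print(nm,w.round(3),(R.T@(w[:2]-c)).round(3))
for r in lemons(): print('lemon b',(R.T@(r[2][:2]-c)).round(4))
E
python3 - <<'E'
from h import *
s=np.load('pics/top.npz');im=s['color']
for p in [(332,245),(338,240),(327,250),(300,270),(345,235)]: print(p,cv2.cvtColor(im,cv2.COLOR_BGR2HSV)[p[1],p[0]])
c=cv2.resize(im[140:390,150:440],None,fx=2.7,fy=2.4,interpolation=cv2.INTER_CUBIC)
c=cv2.resize(im[145:385,150:450],(750,600),interpolation=cv2.INTER_CUBIC)
for u in range(150,450,50): cv2.putText(c,str(u),(int((u-150)*2.5),10),0,.35,(0,0,255)); cv2.line(c,(int((u-150)*2.5),0),(int((u-150)*2.5),600),(0,0,255),1)
for v in range(150,385,50): cv2.putText(c,str(v),(0,int((v-145)*2.5)),0,.35,(0,0,255)); cv2.line(c,(0,int((v-145)*2.5)),(750,int((v-145)*2.5)),(0,0,255),1)
cv2.imwrite('pics/c1.png',c)
E
```

```text
(332, 245) [ 28 154 184]
(338, 240) [ 27 161 184]
(327, 250) [ 24 171 157]
(300, 270) [ 16 125 147]
(345, 235) [ 16 128 145]
```

View pics/c1.png

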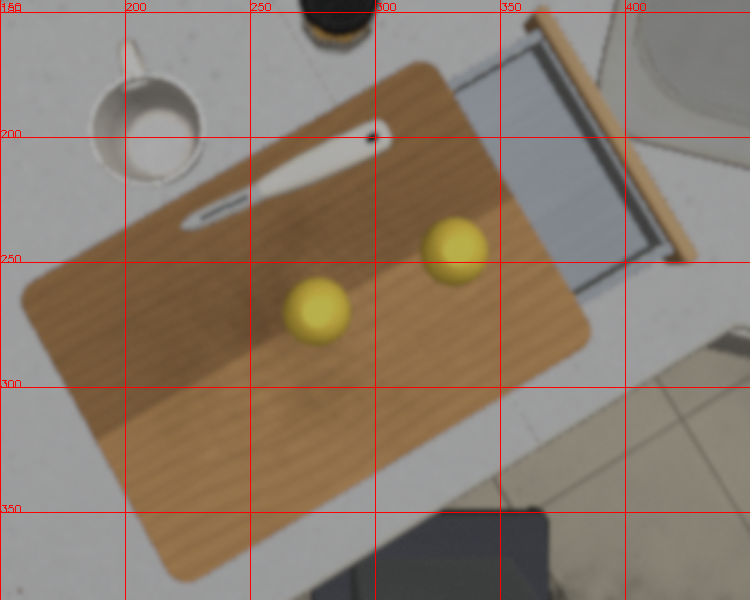

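Crop: rounded board corners, so I'll fit the edges. Lemon centres are at about pixels (276.8,269.8) and (332,245.4), and the peeler runs from (223,235) to (306,198).

Run:
```python
from h import *
f=lambda p,z=.086: px2w('top',p[0]/2.5+150,p[1]/2.5+145,z)[:2]
L=[((450,85),(580,305)),((570,355),(205,575)),((155,562),(30,320)),((60,275),(405,68))]
L=[(f(a),f(b)) for a,b in L]
def X(l,m):
    A=np.c_[l[1]-l[0],m[0]-m[1]];return l[0]+(l[1]-l[0])*np.linalg.solve(A,m[0]-l[0])[0]
C=np.array([X(L[3],L[0]),X(L[0],L[1]),X(L[1],L[2]),X(L[2],L[3])])
P=np.array([(.125,-.18),(-.125,-.18),(-.125,.18),(.125,.18)])
c=C.mean(0);U,S,V=np.linalg.svd(P.T@(C-c));R=V.T@U.T;np.savez('board.npz',R=R,c=c)
print('c',c,'yaw',np.arctan2(R[1,0],R[0,0]),'\nres',((C-c)@R-P).round(3))
for nm,p,z in [('lem1',(317,312),.092),('lem2',(455,251),.092),('pe tip',(183,225),.095),('pe end',(388,135),.095),('front1',(545,10),.06),('front2',(695,255),.06),('trayinnerA',(545,40),.05),('trayinnerB',(655,240),.05)]:
    w=f(p,z);print(nm,w.round(4),((w-c)@R).round(4))
def w(b):return c+R@np.array(b)
for b in [(-.01,.1),(-.01,-.18),(0,-.35)]: print(b,w(b),np.linalg.norm(w(b)))
print(robot.get_obs()['joint_positions'],robot.get_obs()['width'])
```

```text
c [0.49456308 0.17169968] yaw 0.5157794106213395 
res [[ 0.    -0.002]
 [ 0.003  0.   ]
 [ 0.003  0.004]
 [-0.006 -0.003]]
lem1 [0.4987 0.1645] [ 0.0001 -0.0083]
lem2 [0.5422 0.0615] [-0.0129 -0.1194]
pe tip [0.5639 0.2627] [0.1052 0.045 ]
pe end [0.6292 0.1099] [ 0.0866 -0.1202]
front1 [ 0.7313 -0.0182] [ 0.1123 -0.282 ]
front2 [ 0.5374 -0.1281] [-0.1106 -0.2819]
trayinnerA [ 0.7093 -0.0195] [ 0.0925 -0.2723]
trayinnerB [ 0.5496 -0.1005] [-0.0864 -0.264 ]
(-0.01, 0.1) [0.4365427  0.25375841] 0.5049384668841466
(-0.01, -0.18) [0.57464234 0.01018401] 0.5747325754081545
(0, -0.35) [ 0.66718764 -0.13276832] 0.6802696313405504
[ 1.21291139e+00  8.78958259e-02  1.37208832e+00  3.24369518e-06
  1.68357882e+00 -1.03082479e-01] 0.09407753665356103
```

```bash
cat >> h.py <<'E'
from scipy.spatial.transform import Rotation as Ro
B=np.load('board.npz') if __import__('os').path.exists('board.npz') else None
def go(x,y,z):  # delta in tool axes from now to board-frame x,y, world z
    o=robot.get_obs(); w=np.r_[B['c']+B['R']@[x,y],z]; r=Ro.from_euler('xyz',o['ee_rot'])
    print('delta',r.inv().apply(w-o['tool_pos']).round(4),'board now',((o['tool_pos'][:2]-B['c'])@B['R']).round(4),o['tool_pos'][2].round(4),'yaw',o['ee_rot'][2].round(4),'t',round(o['time'],2),'F',np.round(o['wrist_force'],1),'want yaw',round(float(np.pi/2+np.arctan2(B['R'][1,0],B['R'][0,0])),4))
E
echo '[[0.03,0,0,0,0.1],[0.03,0,0,0,0.1],[0.03,0,0,0,0.1],[0.03,0,0,0,0.1],[0.03,0,0,0,0.1],[0.03,0,0,0,0.1],[0.03,0,0,0,0.1],[0.03,0,0,0,0.1],[0.03,0,0,0,0],[0.03,0,0,0,0]]' | python3 nudge.py; python3 -c "
from h import *
go(-.013,-.073,.15)"
```

```text
time: 0.93
tool_pos: [0.1386, 0.532, 0.205]
ee_rot: [-3.141, 0.001, 2.089]
wrist_force: [0.4, -0.9, 0.4]
width: 0.0316
finger_force: 0.0
delta [-0.5623  0.1175  0.0552] board now [-0.132  0.489] 0.205 yaw 2.0894 t 0.93 F [ 0.4 -0.9  0.4] want yaw 2.0866
```

```bash
echo '[[0.03,-0.036,0.0073,0.0034,0],[0.03,-0.035,0.0073,0.0034,0],[0.03,-0.035,0.0073,0.0034,0],[0.03,-0.035,0.0073,0.0034,0],[0.03,-0.035,0.0073,0.0034,0],[0.03,-0.035,0.0073,0.0034,0],[0.03,-0.035,0.0073,0.0034,0],[0.03,-0.035,0.0073,0.0034,0],[0.03,-0.035,0.0073,0.0034,0],[0.03,-0.035,0.0073,0.0034,0],[0.03,-0.035,0.0073,0.0034,0],[0.03,-0.035,0.0073,0.0034,0],[0.03,-0.035,0.0073,0.0034,0],[0.03,-0.035,0.0073,0.0034,0],[0.03,-0.035,0.0073,0.0034,0],[0.03,-0.035,0.0073,0.0034,0],[0.03,0,0,0,0],[0.03,0,0,0,0],[0.03,0,0,0,0]]' | python3 nudge.py; python3 -c "
from h import *
go(-.013,-.073,.093); snap('side','s2.png')"
```

```text
time: 2.52
tool_pos: [0.5166, 0.1022, 0.1508]
ee_rot: [-3.141, -0.001, 2.088]
wrist_force: [0.2, -0.7, -0.2]
width: 0.0301
finger_force: 0.0
delta [-0.0018  0.0022  0.0578] board now [-0.0151 -0.0713] 0.1508 yaw 2.0877 t 2.52 F [ 0.2 -0.7 -0.2] want yaw 2.0866
```

View pics/s2.png

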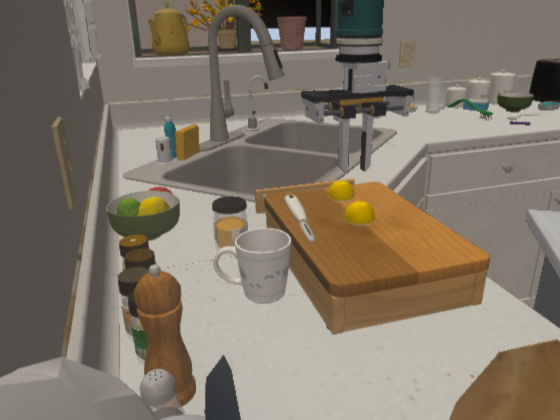

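The gripper hovers above the board, between the two halves. I'll go down and push the nearer one.

```bash
echo '[[0.03,-0.001,0.002,0.014,0],[0.03,-0.001,0,0.014,0],[0.03,0,0,0.014,0],[0.03,0,0,0.0155,0],[0.03,0,0,0,0],[0.03,0,0,0,0]]' | python3 nudge.py; echo '[[0.03,-0.01,-0.001,0,0],[0.03,-0.01,-0.0015,0,0],[0.03,-0.01,-0.002,0,0],[0.03,-0.01,-0.002,0,0],[0.03,-0.01,-0.002,0,0],[0.03,-0.01,-0.002,0,0],[0.03,0,0,0,0]]' | python3 nudge.py; python3 -c "
from h import *
go(-.035,-.205,.093); snap('top','t3.png')"
```

```text
time: 3.07
tool_pos: [0.5185, 0.1023, 0.0933]
ee_rot: [-3.14, -0.001, 2.089]
wrist_force: [-0.4, -0.5, 0.4]
width: 0.0303
finger_force: 0.0
time: 3.65
tool_pos: [0.5411, 0.0413, 0.0938]
ee_rot: [3.141, 0.001, 2.084]
wrist_force: [-0.8, 0.5, -0.0]
width: 0.0299
finger_force: 0.0
delta [-0.0687 -0.011   0.0009] board now [-0.0238 -0.1363] 0.0938 yaw 2.0842 t 3.65 F [-0.8  0.5 -0. ] want yaw 2.0866
```

View pics/t3.png

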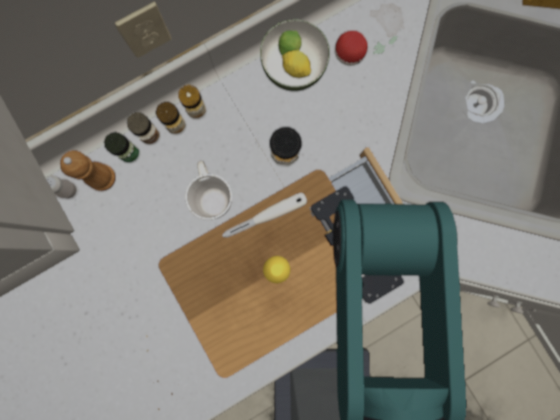

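The arm hides the pushed half; the other is still at (277,269). I'll carry on to the edge.

```bash
echo '[[0.03,-0.008,-0.0015,0,0],[0.03,-0.008,-0.0015,0,0],[0.03,-0.008,-0.0015,0,0],[0.03,-0.008,-0.0015,0,0],[0.03,-0.008,-0.0015,0,0],[0.03,-0.008,-0.0015,0,0],[0.03,-0.008,-0.001,0,0],[0.03,-0.008,-0.001,0,0],[0.03,-0.006,0,0,0],[0.03,0,0,0,0],[0.03,0,0,0,0],[0.03,0,0,0,0]]' | python3 nudge.py; python3 -c "
from h import *
go(0,.04,.16)"
```

```text
time: 4.7
tool_pos: [0.5651, -0.0223, 0.0935]
ee_rot: [3.142, -0.0, 2.087]
wrist_force: [-0.0, -0.1, -0.1]
width: 0.03
finger_force: 0.0
delta [ 0.2436  0.0344 -0.0664] board now [-0.0343 -0.2036] 0.0935 yaw 2.0869 t 4.7 F [-0.  -0.1 -0.1] want yaw 2.0866
```

Now rise, travel behind the second half, and check the first.

```bash
echo '[[0.03,0,0,-0.033,0],[0.03,0,0,-0.033,0],[0.03,0.03,0.0043,0,0],[0.03,0.03,0.0043,0,0],[0.03,0.03,0.0043,0,0],[0.03,0.03,0.0043,0,0],[0.03,0.03,0.0043,0,0],[0.03,0.03,0.0043,0,0],[0.03,0.03,0.0043,0,0],[0.03,0.0335,0.0043,0,0],[0.03,0,0,0,0],[0.03,0,0,0,0]]' | python3 nudge.py; python3 -c "
from h import *
go(0,.04,.093); a=snap('top','t4.png')['color'];b=snap('side','s4.png')['color']
cv2.imwrite('pics/ts4.png',np.hstack([a[130:400,150:450],b[100:370,150:450]]))"
```

```text
time: 5.7
tool_pos: [0.474, 0.2079, 0.1597]
ee_rot: [3.141, 0.0, 2.091]
wrist_force: [-0.2, -0.0, 0.4]
width: 0.0305
finger_force: 0.0
delta [-0.0016 -0.      0.0667] board now [-0.      0.0416] 0.1597 yaw 2.091 t 5.7 F [-0.2 -0.   0.4] want yaw 2.0866
```

View pics/ts4.png

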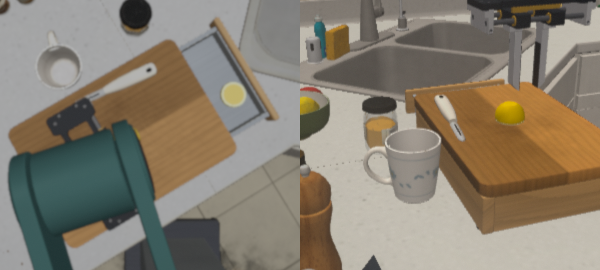

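The first half lies in the tray, cut side up, at about pixel (383,225). The second is untouched at crop (510,113) in the side view. Down and push it, drifting slightly to +x.

```bash
echo '[[0.03,0,0,0.0165,0.002],[0.03,0,0,0.0165,0.002],[0.03,0,0,0.0165,0],[0.03,0,0,0.017,0],[0.03,0,0,0,0],[0.03,0,0,0,0]]' | python3 nudge.py; echo '[[0.03,-0.01,0,0,0],[0.03,-0.01,0.0005,0,0],[0.03,-0.01,0.001,0,0],[0.03,-0.01,0.001,0,0],[0.03,-0.01,0.0015,0,0],[0.03,-0.01,0.0015,0,0],[0.03,-0.01,0.0015,0,0],[0.03,-0.01,0.0015,0,0],[0.03,-0.01,0.0015,0,0],[0.03,-0.01,0.0015,0,0],[0.03,-0.01,0.0015,0,0],[0.03,-0.01,0.0015,0,0],[0.03,-0.01,0.0015,0,0],[0.03,-0.01,0.0015,0,0],[0.03,-0.01,0.001,0,0],[0.03,-0.01,0.001,0,0],[0.03,-0.01,0.001,0,0],[0.03,0,0,0,0]]' | python3 nudge.py; python3 -c "
from h import *
go(.025,-.205,.093);b=px2w('top',383,225,.035);print((b[:2]-B['c'])@B['R'])"
```

```text
time: 6.3
tool_pos: [0.4747, 0.205, 0.0922]
ee_rot: [-3.139, -0.0, 2.081]
wrist_force: [-0.4, 0.0, 0.4]
width: 0.0301
finger_force: 0.0
time: 7.8
tool_pos: [0.5773, 0.066, 0.0928]
ee_rot: [-3.141, 0.002, 2.081]
wrist_force: [-0.6, 0.1, -0.3]
width: 0.0299
finger_force: 0.0
delta [-0.0722  0.0056 -0.0001] board now [ 0.0198 -0.1328] 0.0928 yaw 2.081 t 7.8 F [-0.6  0.1 -0.3] want yaw 2.0866
[-0.03197804 -0.23486947]
```

```bash
echo '[[0.03,-0.008,0.001,0,0],[0.03,-0.008,0.001,0,0],[0.03,-0.008,0.001,0,0],[0.03,-0.008,0.001,0,0],[0.03,-0.008,0.001,0,0],[0.03,-0.008,0,0,0],[0.03,-0.008,0,0,0],[0.03,-0.008,0,0,0],[0.03,-0.008,0,0,0],[0.03,0,0,0,0],[0.03,0,0,0,0],[0.03,0,0,0,0],[0.03,0.005,0,-0.033,0],[0.03,0.03,0,-0.033,0],[0.03,0.04,0,0,0],[0.03,0.04,0,0,0],[0.03,0.04,0,0,0],[0.03,0.03,0,0,0],[0.03,0,0,0,0]]' | python3 nudge.py; python3 -c "
from h import *
go(0,-.32,.16); a=snap('top','t5.png')['color'];b=snap('side','s5.png')['color']
cv2.imwrite('pics/ts5.png',np.hstack([a[130:400,150:450],b[100:370,150:450]]))"
```

```text
time: 9.38
tool_pos: [0.523, 0.1724, 0.1575]
ee_rot: [3.141, -0.003, 2.09]
wrist_force: [0.1, 0.3, 0.4]
width: 0.0301
finger_force: 0.0
delta [-0.3065 -0.026  -0.0034] board now [ 0.0251 -0.0134] 0.1575 yaw 2.0897 t 9.38 F [0.1 0.3 0.4] want yaw 2.0866
```

View pics/ts5.png

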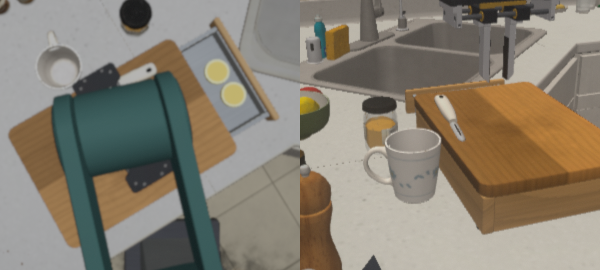

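Both halves lie flat in the tray, at crop (217,71) and (233,95). The peeler and mug are unmoved. Next I go beyond the tray front.

```bash
echo '[[0.03,-0.031,-0.0025,0,0],[0.03,-0.031,-0.0025,0,0],[0.03,-0.031,-0.0025,0,0],[0.03,-0.031,-0.0025,0,0],[0.03,-0.031,-0.0025,0,0],[0.03,-0.031,-0.0025,0,0],[0.03,-0.031,-0.0025,0,0],[0.03,-0.031,-0.0025,0,0],[0.03,-0.031,-0.0025,0,0],[0.03,-0.031,-0.0025,0,0],[0.03,0,0,0,0],[0.03,0,0,0,0],[0.03,0,0,0,0]]' | python3 nudge.py; python3 -c "
from h import *
go(0,-.32,.035)"
```

```text
time: 10.57
tool_pos: [0.6559, -0.1161, 0.1563]
ee_rot: [-3.141, -0.001, 2.081]
wrist_force: [0.0, 0.6, 0.4]
width: 0.0298
finger_force: 0.0
delta [0.0098 0.0016 0.1213] board now [-0.0016 -0.3299] 0.1563 yaw 2.0812 t 10.57 F [0.  0.6 0.4] want yaw 2.0866
```

```bash
echo '[[0.03,0.002,0,0.02,0],[0.03,0,0,0.02,0],[0.03,0,0,0.02,0],[0.03,0,0,0.02,0],[0.03,0,0,0.02,0],[0.03,0,0,0.01,0],[0.03,0,0,0.01,0],[0.03,0,0,0,0],[0.03,0,0,0,0]]' | python3 nudge.py; echo '[[0.03,0.006,0,0,0],[0.03,0.006,0,0,0],[0.03,0.006,0,0,0],[0.03,0.006,0,0,0],[0.03,0.005,0,0,0],[0.03,0.005,0,0,0],[0.03,0.005,0,0,0],[0.03,0.005,0,0,0],[0.03,0.005,0,0,0],[0.03,0.005,0,0,0],[0.03,0.005,0,0,0],[0.03,0.005,0,0,0],[0.03,0.005,0,0,0],[0.03,0.005,0,0,0],[0.03,0.005,0,0,0],[0.03,0.005,0,0,0],[0.03,0.005,0,0,0],[0.03,0,0,0,0],[0.03,0,0,0,0]]' | python3 nudge.py; python3 -c "
from h import *
go(0,-.212,.036)"
```

```text
time: 11.32
tool_pos: [0.6553, -0.113, 0.0372]
ee_rot: [3.141, 0.0, 2.083]
wrist_force: [-0.8, 0.2, 0.3]
width: 0.03
finger_force: 0.0
time: 12.9
tool_pos: [0.6108, -0.0349, 0.0364]
ee_rot: [-3.141, -0.002, 2.083]
wrist_force: [-0.5, 0.4, 0.2]
width: 0.0297
finger_force: 0.0
delta [0.0251 0.0007 0.0004] board now [-0.0008 -0.237 ] 0.0364 yaw 2.0833 t 12.9 F [-0.5  0.4  0.2] want yaw 2.0866
```

```bash
echo '[[0.03,0.004,0,0,0],[0.03,0.004,0,0,0],[0.03,0.004,0,0,0],[0.03,0.004,0,0,0],[0.03,0.003,0,0,0],[0.03,0.002,0,0,0],[0.03,0,0,0,0]]' | python3 nudge.py; echo '[[0.03,0.001,0,0,0],[0.03,0.001,0,0,0],[0.03,0.001,0,0,0],[0.03,0,0,0,0]]' | python3 nudge.py; python3 -c "
from h import *
go(0,-.212,.036)"
```

```text
time: 13.48
tool_pos: [0.6009, -0.0167, 0.0369]
ee_rot: [-3.142, -0.001, 2.083]
wrist_force: [-0.4, -0.7, 0.3]
width: 0.0298
finger_force: 0.0
time: 13.82
tool_pos: [0.5999, -0.0148, 0.037]
ee_rot: [3.141, -0.0, 2.083]
wrist_force: [0.6, -0.8, -0.6]
width: 0.0302
finger_force: 0.5
delta [0.0022 0.0003 0.001 ] board now [-0.0003 -0.2142] 0.037 yaw 2.0828 t 13.82 F [ 0.6 -0.8 -0.6] want yaw 2.0866
```

```bash
for i in 1; do :; done; echo '[[0.03,0.001,0,0,0],[0.03,0.001,0,0,0],[0.03,0.001,0,0,0],[0.03,0,0,0,0]]' | python3 nudge.py; echo '[[0.03,0.001,0,0,0],[0.03,0.001,0,0,0],[0.03,0,0,0,0]]' | python3 nudge.py; python3 -c "
from h import *
go(0,-.212,.036)"
```

```text
time: 14.15
tool_pos: [0.5991, -0.0133, 0.0371]
ee_rot: [3.141, 0.003, 2.083]
wrist_force: [1.8, -3.1, -2.0]
width: 0.03
finger_force: 2.4
time: 14.4
tool_pos: [0.5991, -0.0133, 0.0372]
ee_rot: [3.141, 0.007, 2.082]
wrist_force: [5.0, -8.2, -4.7]
width: 0.0301
finger_force: 4.6
delta [0.0006 0.0003 0.0011] board now [-0.0003 -0.2125] 0.0372 yaw 2.0824 t 14.4 F [ 5.  -8.2 -4.7] want yaw 2.0866
```

The tray is on its stop: the position is frozen at the expected home value and the force is climbing. Back off, rise and check.

```bash
echo '[[0.03,-0.01,0,0,0],[0.03,-0.02,0,0,0],[0.03,-0.03,0,0,0],[0.03,0,0,-0.03,0],[0.03,0,0,-0.04,0],[0.03,0,0,-0.04,0],[0.03,0,0,-0.04,0],[0.03,-0.02,-0.03,0,0],[0.03,-0.02,-0.03,0,0],[0.03,-0.02,-0.03,0,0],[0.03,0,-0.04,0,0],[0.03,0,-0.04,0,0],[0.03,0,0,0,0],[0.03,0,0,0,0]]' | python3 nudge.py; python3 -c "
from h import *
go(0,-.3,.16); a=snap('top','t6.png')['color'];b=snap('side','s6.png')['color']
cv2.imwrite('pics/ts6.png',np.hstack([a[130:400,150:450],b[100:370,150:450]]))"
```

```text
time: 15.57
tool_pos: [0.5068, -0.1988, 0.1872]
ee_rot: [3.14, -0.001, 2.08]
wrist_force: [1.7, 0.1, 1.1]
width: 0.0299
finger_force: 0.0
delta [0.0294 0.1719 0.0274] board now [-0.1721 -0.3283] 0.1872 yaw 2.0799 t 15.57 F [1.7 0.1 1.1] want yaw 2.0866
```

View pics/ts6.png

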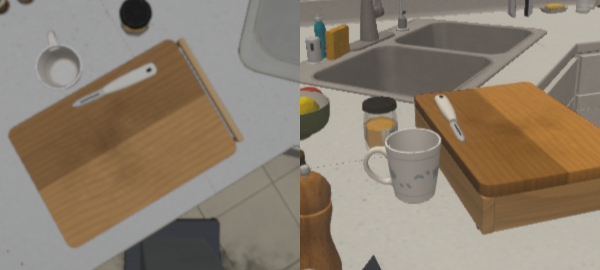

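The board is clear and the tray front sits close against the board's end, crop (180,40)–(240,138). The peeler, mug and jar are unmoved and the arm is clear.

```bash
python3 -c "
from bench import robot, optics, job
print(job.close_job())"
```

```text
the job is handed in; nothing more can be done
None
```

Both lemon halves were pushed off the board into the catch tray and the tray was pushed home to its stop, with the peeler, mug and honey jar unmoved in the last pictures; I handed the job in at about 16 s of the 51 s allowed.

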